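Thread the scanner post through both guides of its mount and hold it

TASK

Assemble the scanner post on its bench mount: first push the mount's sliding lower guide fully home by its tab so that its bore lines up under the upper guide. Then take the long square-headed post from the hanging rack and thread it, upright, without forcing, down through the upper guide and on through the lower one, until its tip shows below the lower guide but does not touch the base plate. Finish while still holding the post still at that height by its head (nobody has tightened the screws yet, so it would drop if let go); leave the mount's lower guide home and everything else on the bench where it is.

Things in the scene. Friction and masses are not known exactly. Their poses are not given: they have to be found in the camera images.
- mount: Post mount, fixed: grey base plate 8 mm thick (x -95 to 45, y -45 to 155 mm), a 30 x 44 mm column at x -75 mm, 115 mm high (its tallest part), whose arm carries the upper guide. Origin on the bench under the centre of the upper guide's bore; z up; the column stands towards -x; the lower guide slides along y over a fixed rail block at y 45 to 105 mm.
- upper_mouth (a point): Centre of the top mouth of the upper guide: a 36 mm square steel block, 20 mm thick (95 to 115 mm above the bench), with a vertical through bore of 15 mm with a 2 mm chamfer. Axes as mount.
- slide (a joint): How far the lower guide is pulled out from home, in m: 0 is home against its stop (bores in line), it grows as the guide moves along the mount's +y, to 0.06 at most. It has about 2.5 N of friction and stays where it is left.
- lower_mouth (a point): Centre of the top mouth of the lower guide, on the sliding part: a 36 mm square steel block, 15 mm thick (40 to 55 mm above the bench), with a vertical through bore of 15 mm with a 2 mm chamfer. It moves with the slide; at home it lies exactly below upper_mouth.
- slide_tab (a point): Middle of the top of the slide's upright black tab, 100 mm above the bench. The tab is 24 mm (mount's x) by 14 mm (mount's y) and 45 mm high, on a bar 26 mm wide whose top is 55 mm above the bench, 105 mm from the lower bore towards the mount's +y. Moving it along the mount's -y brings the slide home. Push it, or grip it from above.
- rack: White hanging rack, fixed: a plate 56 mm (x) by 206 mm (y), its top 135 mm above the bench, on two end cheeks, with three 14 mm through holes in a row along its y at -75, 0 and +75 mm; a post hangs in each by its head, in any order. Origin on the bench under its middle; z up.
- post: The post to use, the longest and the only square-headed one: steel rod, diameter 12 mm, 120 mm long below its head, tip chamfered 4 mm to 6 mm wide; aluminium head 24 x 24 mm, 45 mm high; 0.12 to 0.24 kg. Origin at the centre of the head's underside (hanging: 135 mm above the bench); z up along the axis, x and y square to the head's faces; the rod goes down along -z.
- post_tip (a point): Centre of the lower end of the post's rod, 120 mm below the post's origin.
- stub_post: Bystander hanging in the rack: short post with a round head, 28 mm across and 16 mm high, and a 12 mm rod only 55 mm long. Origin at the centre of the head's underside.
- slim_post: Bystander hanging in the rack: slim post, 8 mm rod 100 mm long, with a round stepped head, 24 mm across and 16 mm high. Origin at the centre of the head's underside.
- jar: Bystander: lidded glass specimen jar, 52 mm across, 75 mm high. Origin at the centre of its underside.
- bottle: Bystander: white plastic bottle, 56 mm across, 140 mm high. Origin at the centre of its underside.
- dish: Bystander: steel bowl, 110 mm across, 40 mm high. Origin at the centre of its underside.
- slide_box: Bystander: grey box for microscope slides, 85 x 100 x 32 mm. Origin at the centre of its underside.
- driver: Bystander: screwdriver, 170 mm long, lying on the bench.
- beaker: Bystander: clear plastic beaker, 70 mm across the rim, 90 mm high. Origin at the centre of its underside.

How it is judged:
On the way, in this order (a step that is already met when the one before it is completed fails the run):
1. the lower guide is pushed fully home, with the post still out of the guides (value of joint slide below 0.003 m and horizontal distance between post_tip and upper_mouth above 0.05 m), for 0.2 s.
2. the post's tip has come down through the upper guide (horizontal distance between post_tip and upper_mouth below 0.006 m and z of post_tip in the frame of upper_mouth below -0.022 m and contact force between post and the fingers above 3 N), for 0.05 s.
At the end, for the whole second after the job is handed in: Slide within 3 mm of home; post held by the fingers (over 3 N), still, leaning under 0.08 rad, pressing on the mount under 15 N; its tip within 6 mm of the lower bore axis, over 1 mm below the lower guide and over 2 mm above the base plate; its head within 9 mm of the upper bore axis (value of joint slide below 0.003 m and contact force between post and the fingers above 3 N and horizontal distance between post_tip and lower_mouth below 0.006 m and horizontal distance between post and upper_mouth below 0.009 m and angle between post's own z axis and vertical below 0.08 rad and z of post_tip in the frame of lower_mouth below -0.016 m and height (world z) of post_tip above 0.01 m and linear speed of post below 0.02 m/s and contact force between post and mount below 15 N); the arm keeps its last pose, push and grip.
It fails at once if another thing on the bench or in the rack is disturbed (moved more than 30 mm) (distance of any of jar, bottle, dish, slide_box, driver, beaker, stub_post, slim_post from where it was at the start of the episode above 0.03 m).
It also fails if it takes over 64 s, if anything falls off the work surface, if the arm or the gripper's body presses on something with over 40 N, if the wrist force passes 120 N, or if a joint passes its speed limit or range.

ROBOT

A 6-joint arm with a two-finger parallel gripper is mounted at the origin on the work surface. World frame = base frame: x ahead of the robot, y to its left, z up, the work surface at z = 0. Lengths are in m, angles in rad, forces in N, time in s.
With the tool pointing down it reaches from about 0.25 to 0.725 m from the base axis. Payload 4 kg.
Tool frame: the origin (TCP) lies at the very end of the fingers, on their centre line; the grasp point (between the pads) lies 19 mm behind it; z points along the fingers, y is the line along which they close (so a half turn about z gives the same grasp; the last joint's range is limited). The gripper opens to 85 mm and grips with 20 to 120 N. Pads are 22 mm wide; open, the fingers measure 114 mm over their backs; the gripper's body (76 mm by 85 mm) begins 54 mm behind the grasp point. The pads swing forward as they close: fully open they stand 13 mm farther back than shut.
Start: joints at [1.302, 0.241, 0.005, 1.335, 0, 1.571], TCP at [0.133, 0.482, 0.231] pointing down, gripper open.
Joint ranges: [-2.72, 2.72], [-1.05, 1.87], [-1.09, 1.28], [-1.99, 2.15], [-1.42, 1.44], [-3.14, 3.14]. Speed limits (rad/s): [2.79, 2.79, 3.14, 3.14, 3.14, 3.14].

INTERFACE

Orientations are given as a unit quaternion [x, y, z, w].
In Python, from workcell import bot, vision, workorder gives the robot as it stands.
- The arm moves only by the shell command python3 -m creep 'ROWS' [OPENING]. ROWS is JSON, a list of rows, each a list of 2 entries, a list of its own where there are three numbers: the shift along the tool's x, y, z in mm, then the turn, a rotation vector about the tool's x, y, z in rad. In form: [[[dx, dy, dz], [wx, wy, wz]], ...]. A call has 1 to 12 rows; each row shifts and turns the commanded pose from where the row before left it, along the tool's axes as they then stand; what a row does not reach is not made up. A row lasts 1/8 s, in which the tool goes at most 62.5 mm and 10.7 degrees, less where a joint would pass 70% of its speed; a pose out of reach is approached as far as the arm can. A call is refused whole if a number of a shift passes 62.5 or a number of a turn 0.188, either way. A call with a gripper value outside its range is refused whole. OPENING is the finger opening in mm, from 0 to 85.4, set as the call begins (- or left out, the last holds). The fingers move at their own pace and stop on an object; the grip force is fixed at half the most. Time passes only in rows, so rows that do not move let the fingers close. It gives the time, the measured TCP pose, the force, the opening and the grip force at its end, in the units of the state.
- bot.get_obs(): the state, without advancing time (a new reading comes with each control period).
- vision.camera(name): name is "side" or "top"; returns a dict with "image" (384x512x3 uint8, blue, green, red), "z_map" (384x512 float32, m along the optical axis (not along the pixel's ray), 0 where there is no reading), "K" (3x3 intrinsics, pixels), "k1" (the pictures are not rectified: a ray, as slopes to the right and down, at radius r is drawn at 1 + k1 r^2 times it, then the intrinsics apply), "rvec" (rotation vector, rad) and "tvec" (3), from world to camera coordinates, as OpenCV has them. Camera axes: x right, y down, z forward; pixel columns grow to the right and rows downward; lengths in m; the calibration is good to about 2 mm. A picture is of the moment at which its call begins.
- workorder.job_done(): hands the job in; it is judged then, once.
Trained networks look in a picture, given as the dict that the camera call returned (one of the last four; its "shot" number tells which), for a name from the list of things; names that differ only in an ending like _2 or _b are one class to them, and where a whole thing is asked for, a point or a joint stands for the part that bears it (a point fixed in the world has none). Each returns a list of dicts, best first, with "score" (0 to 1); they miss things now and then, are a little off and sometimes report something else, mostly with a low value. They report only what shows in the picture. A call takes as long as a camera call.
- vision.spot_in(picture, query): "position" ([column, row] in pixels, amid what is visible of it).
- vision.place_of(picture, query): "position" ([column, row] in pixels: a listed point, or the origin of a listed thing).
The state is a dict: "clock": time; "joint_pos": joint angles; "joint_vel": joint speeds; "tau": joint torques, N m; "eef_pos": TCP position; "tool_rot": TCP orientation; "ft_force": force on the tool from outside, world axes, zero at the start; "ft_torque": the same for the moment, N m; "grip_width": finger opening in m; "grasp_force": force on a finger pad.
Only numpy, scipy, OpenCV 4.12 (cv2) and the standard library are available. Lean on these libraries where they do the work, as an engineer would, in place of code of your own. Each camera call takes 0.05 s, during which the arm holds its last target. There are 200 camera calls.

## Working session

There is one attempt and no reset: what is moved stays moved. The work goes in short steps, Python scripts to look and compute and a shell command to move; the robot and the scene stay as the last step left them, time stands still between calls to the robot, and variables do not carry over. Pictures are saved under pics/ and viewed, at most 10 in all, crops included, and the job is handed in when it is done.

```bash
mkdir -p pics; cat > h.py <<'E'
import numpy as np, cv2
from workcell import bot, vision, workorder
def cam(n): return vision.camera(n)
def ray(p,uv):
    K=p["K"];d=np.array([(uv[0]-K[0][2])/K[0][0],(uv[1]-K[1][2])/K[1][1]])
    s=d.copy()
    for _ in range(20): s=d/(1+p["k1"]*(s@s))
    R=cv2.Rodrigues(np.array(p["rvec"],float))[0];t=np.array(p["tvec"],float).ravel()
    return -R.T@t, R.T@np.array([s[0],s[1],1.])
def at_z(p,uv,z):
    o,d=ray(p,uv);return o+d*(z-o[2])/d[2]
def at_depth(p,uv):
    o,d=ray(p,uv);z=np.median(p["z_map"][int(uv[1])-1:int(uv[1])+2,int(uv[0])-1:int(uv[0])+2]);return o+d*z
def tri(p,a,q,b):
    o1,d1=ray(p,a);o2,d2=ray(q,b)
    M=np.array([d1,-d2]).T;s=np.linalg.lstsq(M,o2-o1,rcond=None)[0]
    x,y=o1+s[0]*d1,o2+s[1]*d2;return (x+y)/2,np.linalg.norm(x-y)
def proj(p,X):
    R=cv2.Rodrigues(np.array(p["rvec"],float))[0];c=R@np.array(X)+np.array(p["tvec"],float).ravel()
    s=c[:2]/c[2];s=s*(1+p["k1"]*(s@s));return p["K"][0][0]*s[0]+p["K"][0][2],p["K"][1][1]*s[1]+p["K"][1][2]
E
python3 - <<'E'
from h import *
np.set_printoptions(precision=4,suppress=True)
o=bot.get_obs();print({k:np.round(v,4) for k,v in o.items()})
Z=dict(mount=0,upper_mouth=.115,lower_mouth=.055,slide_tab=.1,rack=0,post=.135,post_tip=.015,stub_post=.135,slim_post=.135,jar=0,bottle=0,dish=0,slide_box=0,driver=.01,beaker=0)
for n in("top","side"):
    p=cam(n);cv2.imwrite(f"pics/{n}0.png",p["image"]);print(n,p["K"],p["k1"],ray(p,(256,192)))
    for q in Z:
        r=vision.place_of(p,q)
        for e in r[:2]: print(q,round(e["score"],2),np.round(e["position"],1),at_z(p,e["position"],Z[q]))
E
```

```text
{'clock': np.float64(0.0), 'joint_pos': array([1.302 , 0.2414, 0.0037, 1.3352, 0.    , 1.5708]), 'joint_vel': array([-0.0003, -0.0009,  0.0011, -0.0014, -0.0004, -0.0007]), 'tau': array([  0.001 , -37.2314,  25.2411,   0.017 ,   0.0001,  -0.    ]), 'eef_pos': array([0.1326, 0.4814, 0.2304]), 'tool_rot': array([ 0.134 ,  0.991 , -0.001 , -0.0002]), 'ft_force': array([ 0.4862, -0.4678, -0.865 ]), 'ft_torque': array([ 0.0207,  0.0088, -0.0015]), 'grasp_force': np.float64(0.0), 'grip_width': np.float64(0.0856)}
top [[414.0008   0.     257.6728]
 [  0.     414.0008 198.0006]
 [  0.       0.       1.    ]] 0.021553568209810418 (array([0.3556, 0.0052, 1.2422]), array([ 0.1443, -0.0102, -0.9896]))
mount 0.96 [199.5 191.2] [0.5384 0.1634 0.    ]
upper_mouth 0.91 [194.8 184.8] [0.5392 0.162  0.115 ]
upper_mouth 0.56 [157.3 264.5] [0.3227 0.2571 0.115 ]
lower_mouth 0.6 [182.3 187.7] [0.5403 0.2062 0.055 ]
slide_tab 0.77 [141.3 177.8] [0.5606 0.3129 0.1   ]
slide_tab 0.49 [250.6 223.8] [0.4334 0.0081 0.1   ]
rack 0.8 [342.4 190.4] [ 0.5429 -0.2702  0.    ]
post 0.44 [356.5 184. ] [ 0.5403 -0.279
[... 927 characters left out ...]
.5 [208.8 130.2] [0.5731 0.3341 0.1   ]
rack 0.76 [327.  271.1] [ 0.5422 -0.2729  0.    ]
rack 0.66 [304.3 206.3] [ 0.656  -0.0397  0.    ]
post 0.66 [329.6 219. ] [ 0.5386 -0.2721  0.135 ]
post 0.16 [306.6 206.5] [ 0.5281 -0.2103  0.135 ]
post_tip 0.7 [328.9 265.9] [ 0.5443 -0.2753  0.015 ]
stub_post 0.7 [362.5 237. ] [ 0.5519 -0.3523  0.135 ]
slim_post 0.72 [304.1 206.9] [ 0.5228 -0.2087  0.135 ]
jar 0.95 [322.3 182.7] [0.7733 0.0326 0.    ]
dish 0.66 [131.7 188.9] [0.3037 0.2947 0.    ]
dish 0.54 [328.4 265.2] [ 0.5572 -0.2593  0.    ]
slide_box 0.72 [281.  163.7] [0.7414 0.1929 0.    ]
driver 0.81 [221.4 222.6] [ 0.4315 -0.0024  0.01  ]
beaker 0.77 [401.7 260.7] [ 0.7022 -0.3334  0.    ]
```

```bash
sleep 3; ls pics
```

```text
side0.png
top0.png
```

View pics/top0.png

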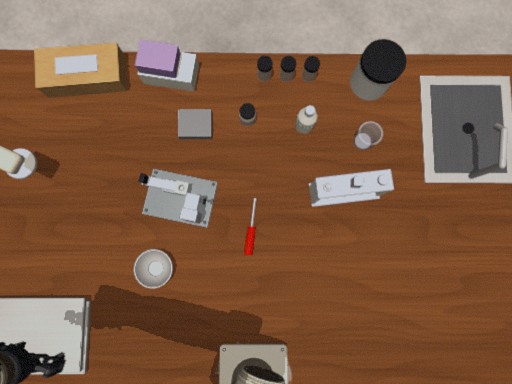

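View pics/side0.png

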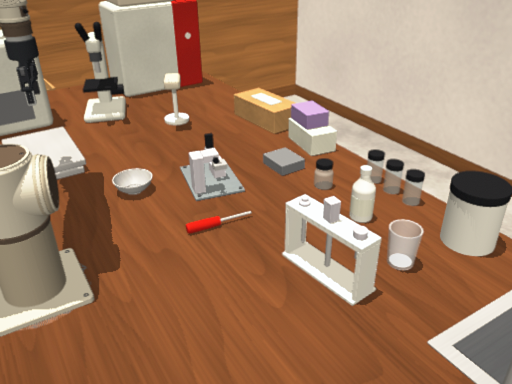

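The top view shows the mount at about (180,197) with its black tab at (143,179), and the rack at (352,187) with the square head in the middle at about (358,182). The side view agrees: square head (331,210), slim post (305,200), stub (360,233). Next I'll take close crops and the depth geometry.

```bash
python3 - <<'E'
from h import *
np.set_printoptions(precision=4,suppress=True)
im=[]
for n,bs in(("top",((130,160,90,75),(305,160,90,75))),("side",((175,125,70,80),(280,185,100,115)))):
    p=cam(n)
    for x,y,w,h in bs: im.append(cv2.resize(p["image"][y:y+h,x:x+w],(400,300),interpolation=cv2.INTER_CUBIC))
    # point cloud
    v,u=np.mgrid[0:384,0:512];z=p["z_map"]
    K=p["K"];d=cv2.undistortPoints(np.stack([u.ravel(),v.ravel()],1).astype(np.float64)[:,None],K,np.array([p["k1"],0,0,0]))[:,0]
    R=cv2.Rodrigues(np.array(p["rvec"],float))[0];t=np.array(p["tvec"],float).ravel()
    X=((np.c_[d,np.ones(len(d))]*z.reshape(-1,1))-t)@R;X[z.ravel()==0]=0
    def part(c,r,lo,hi,nm):
        m=(np.hypot(X[:,0]-c[0],X[:,1]-c[1])<r)&(X[:,2]>lo)&(X[:,2]<hi);Y=X[m]
        if len(Y)<4: print(n,nm,"few");return
        rect=cv2.minAreaRect(Y[:,:2].astype(np.float32)*1000);print(n,nm,len(Y),Y.mean(0),np.round(rect[0],1),np.round(rect[1],1),round(rect[2],1))
    part((.54,.17),.16,.109,.122,"mount top");part((.56,.31),.05,.09,.106,"tab top");part((.54,.17),.2,.05,.06,"slide/55")
    part((.54,.17),.2,.003,.013,"baseplate");part((.54,-.27),.16,.128,.142,"rack plate");part((.54,-.27),.16,.173,.187,"head top");part((.54,-.27),.16,.145,.156,"low heads")
cv2.imwrite("pics/c1.png",np.vstack([np.hstack(im[:2]),np.hstack(im[2:])]))
E
```

```text
top mount top 415 [0.4777 0.1724 0.1147] [477.  167.4] [54.7 75.3] 73.9
top tab top 50 [0.5631 0.3119 0.0987] [563.4 311.9] [13.6 23.2] 79.8
top slide/55 394 [0.5484 0.2466 0.055 ] [522.2 218.8] [196.   90.3] 48.5
top baseplate 3318 [0.5273 0.1975 0.0067] [534.7 169.7] [386.5 397.2] 0.6
top rack plate 1301 [ 0.5413 -0.2666  0.1355] [ 543.1 -271.9] [ 58.5 206.6] 7.9
top head top 91 [ 0.5425 -0.2713  0.1798] [ 542.8 -271.2] [23.4 23.8] 86.9
top low heads 126 [ 0.5465 -0.303   0.1511] [ 542.3 -272.9] [ 25.5 170.5] 7.6
side mount top 256 [0.4755 0.1679 0.1141] [475.7 167.1] [57.2 74.3] 75.4
side tab top 39 [0.5588 0.3088 0.0971] [560.3 312.2] [19.1 23.5] 76.1
side slide/55 143 [0.5149 0.2078 0.0547] [521.1 220.1] [203.8  84.4] 50.1
side baseplate 1273 [0.5246 0.1809 0.0078] [531.6 168.5] [363.2 384.3] 24.5
side rack plate 1577 [ 0.5347 -0.284   0.1346] [ 540.6 -272.8] [ 60.1 208.8] 7.1
side head top 126 [ 0.5385 -0.2752  0.1787] [ 540.8 -274. ] [26.1 26.7] 86.2
side low heads 241 [ 0.5416 -0.3061  0.1499] [ 540.9 -276.7] [ 27.2 169.9] 7.1
```

View pics/c1.png

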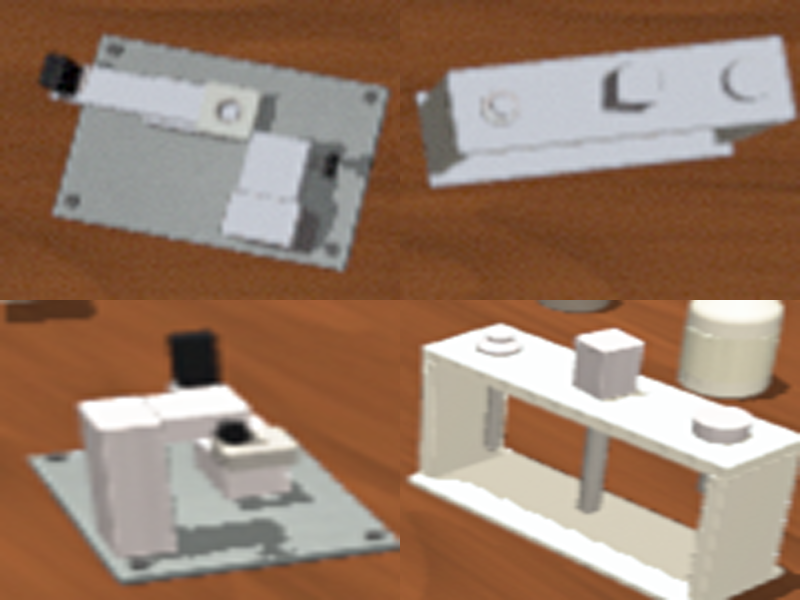

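The crops show the tab (60,75), the cream lower guide with its bore (230,108), the column and arm (265,190), and a black screw (330,160). I can't yet see the upper bore, so I'll check the heights there.

```bash
python3 - <<'E'
from h import *
np.set_printoptions(precision=4,suppress=True,linewidth=200)
p=cam("top")
print("cols",list(range(172,216,2)))
for v in range(174,222,2):
    print(v,*["%4d"%round(1000*at_depth(p,(u,v))[2]) for u in range(172,216,2)])
for uv,z in(((204,200),.105),((194,183),.0),((193,195),.115)): print(uv,at_z(p,uv,z))
b=p["image"][160:235,130:220];g=cv2.createCLAHE(3,(4,4)).apply(cv2.cvtColor(b,cv2.COLOR_BGR2GRAY))
q=cam("side");b2=cv2.cvtColor(q["image"][125:205,175:245],cv2.COLOR_BGR2GRAY)
cv2.imwrite("pics/c2.png",np.hstack([cv2.resize(g,(480,400),interpolation=cv2.INTER_CUBIC),cv2.resize(b2,(320,400),interpolation=cv2.INTER_CUBIC)]))
E
```

```text
cols [172, 174, 176, 178, 180, 182, 184, 186, 188, 190, 192, 194, 196, 198, 200, 202, 204, 206, 208, 210, 212, 214]
174    8   10    9    6    6    6    2    5   -1   -1    0    0    1   -1   -1    0    0    1    2   -1    1    1
176    8    8    8    8    8   11    9    8    8    7    4    1    1   -1   -1   -1   -2    1    3   -1    0    1
178    9    9   10    8    9    9   10    8    8    8    9   10    8    6    7    4   -1    1    1   -1   -1    0
180   39   11   13   51   11    7    8    9    9    9    9    9    9    8    7    7    7    9    7    5    4    0
182   54   55   55   55   53   54   55   54   41    8    9    8    8    8    9   10    8    8    7    7    8   10
184   55   55   53   53   53   53   54   55   53    8    7   10   10    7    9    9    7    7    8   10   10   10
186   55   55   56   53   41   38   54   55   51    9   10    9   11    7    7    9    9    9    9    9    9    8
188   56   56   56   53   40   40   57   57   11    8    7    9    9    8    6    7    8    8    8    7    7    7
190   40   54   55   55   56   56   56   55    9    7    9    9   10    
[... 1153 characters left out ...]
  6    8    9    7   -1   -1
212    9    9    7    8    9  116  116  115  115  115  115  114  113   71    6    7    7    8    7    7    0    0
214    8    9    9    7   11  117  115  116  116  115  114  115  114   90   46   11   10    8    8    3    0   -1
216    8    9    9    8  114  116  116  115  114  114  114  116  111   73   38   11    9    9    8    2   -1    2
218    8    8   10    9   93  113  115  115  115  114  115  115  109   67   27   10    9    8    7    0    0    2
220    4    4    7    9   10   10   74   95  113  114  114  114   99   61   20    8    8    8    6    0   -1   -2
(204, 200) [0.4984 0.1371 0.105 ]
(194, 183) [0.5634 0.1805 0.    ]
(193, 195) [0.5108 0.1663 0.115 ]
```

View pics/c2.png

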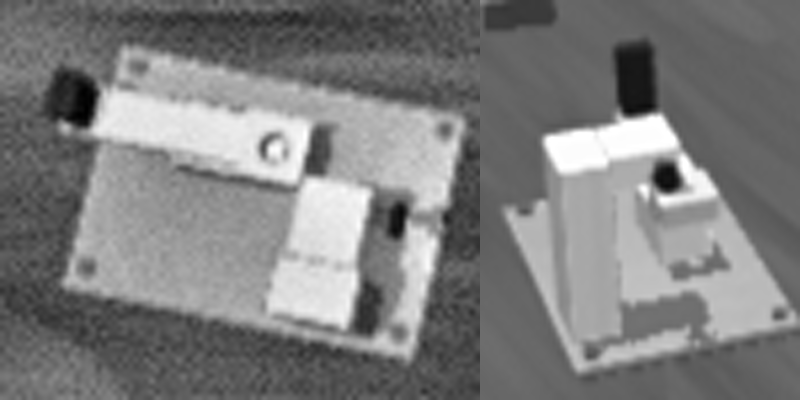

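```bash
python3 - <<'E'
from h import *
np.set_printoptions(precision=4,suppress=True,linewidth=200)
p=cam("top")
C=[at_z(p,u,.008)[:2] for u in((153.4,168.4),(217.8,182.1),(207.3,227.1),(142.2,214.4))]
C=np.array(C);print(C)
print("sides",[np.linalg.norm(C[i]-C[i-1]) for i in range(4)])
y=C[0]-C[1]+C[3]-C[2];a=np.arctan2(y[1],y[0])-np.pi/2
x_=np.array([np.cos(a),np.sin(a)]);y_=np.array([-x_[1],x_[0]])
O=C.mean(0)+.025*x_-.055*y_;print("yaw",a,"origin",O)
for n,P in dict(arm_end=at_z(p,(192,193.5),.115),screw=at_z(p,(204,201),.105),lower=at_z(p,(182,187.3),.055),tab=np.array([.5634,.3119]),cback=at_z(p,(188,220),.115)).items():
    d=P[:2]-O;print(n,P[:2],"mount",d@x_,d@y_)
E
```

```text
[[0.6061 0.3026]
 [0.5652 0.1079]
 [0.4295 0.137 ]
 [0.4666 0.3308]]
sides [np.float64(0.14228582364133452), np.float64(0.1989181324717031), np.float64(0.13884938576988826), np.float64(0.1973229308690314)]
yaw -0.1982513098060923 origin [0.5305 0.1607]
arm_end [0.515  0.1691] mount -0.01689371341024487 0.005195931518093899
screw [0.4956 0.1371] mount -0.029543979565128737 -0.03004912550216316
lower [0.5414 0.2071] mount 0.0015637828373253522 0.04762673776514391
tab [0.5634 0.3119] mount 0.0024486810878239086 0.15471582564599567
cback [0.4422 0.1783] mount -0.0900770786842985 -0.0001833480597938064
```

The geometry now fits. The plate gives yaw −0.198 and origin about (0.531,0.161), with the slide about 48 mm out. The upper guide block barely shows in the pictures, but it must sit at the arm end, which measures −17 mm against a nominal −18. Next I'll work out the push.

```bash
cat >> h.py <<'E'
from scipy.spatial.transform import Rotation as Ro
def togo(P,yang=None):
    o=bot.get_obs();R=Ro.from_quat(o["tool_rot"]).as_matrix();cur=np.array(o["eef_pos"]);a=np.arctan2(R[1,1],R[0,1]);w=0
    if yang is not None:
        d=(yang-a+np.pi/2)%np.pi-np.pi/2;w=-d;R=Ro.from_rotvec([0,0,d]).as_matrix()@R
    print("turn wz %.3f"%w,"shift mm",np.round(R.T@(np.array(P)-cur)*1000,1),"cur",np.round(cur,4),"f",np.round(o["ft_force"],1),"tilt",np.round(R[:,2],4),"t",o["clock"],"grip",o["grip_width"],o["grasp_force"])
E
python3 -c "
from h import *
togo([.562,.311,.2],np.pi/2-.198)"
```

```text
turn wz -0.071 shift mm [-454.5  -83.3   31.3] cur [0.1328 0.4821 0.2313] f [-0.8  0.6 -0.7] tilt [-0.  0. -1.] t 1.85 grip 0.08538419359965642 0.0
```

```bash
python3 -m creep '[[[0,0,0],[0,0,-0.071]],[[-45.5,-8.3,3],[0,0,0]],[[-45.5,-8.3,3],[0,0,0]],[[-45.5,-8.3,3],[0,0,0]],[[-45.5,-8.3,3],[0,0,0]],[[-45.5,-8.3,3],[0,0,0]],[[-45.5,-8.3,3],[0,0,0]],[[-45.5,-8.3,3],[0,0,0]],[[-45.5,-8.3,3],[0,0,0]],[[-45.5,-8.3,4],[0,0,0]],[[-45,-8.3,3],[0,0,0]],[[0,0,0],[0,0,0]]]' 42
python3 -c "
from h import *
togo([.562,.311,.066],np.pi/2-.198)"
```

```text
clock: 3.35
eef_pos: [0.5646, 0.3093, 0.1988]
tool_rot: [0.101, 0.995, -0.0, -0.0]
ft_force: [-0.9, 1.3, -0.3]
grip_width: 0.0417
grasp_force: 0.0
turn wz -0.004 shift mm [  2.8   1.3 132.8] cur [0.5646 0.3093 0.1988] f [-0.9  1.3 -0.3] tilt [-6.e-04 -9.e-04 -1.e+00] t 3.35 grip 0.041728773842546585 0.0
```

```bash
python3 -m creep '[[[2,1,40],[0,0,0]],[[0,0,40],[0,0,0]],[[0,0,35],[0,0,0]],[[0,0,17],[0,0,0]],[[0,-8,0],[0,0,0]],[[0,-10,0],[0,0,0]],[[0,-10,0],[0,0,0]],[[0,-10,0],[0,0,0]],[[0,-8,0],[0,0,0]],[[0,-5,0],[0,0,0]],[[0,0,0],[0,0,0]]]'
python3 - <<'E'
from h import *
p=cam("top")
for q,z in(("slide_tab",.1),("lower_mouth",.055),("upper_mouth",.115)):
    for e in vision.place_of(p,q)[:1]: print(q,e,at_z(p,e["position"],z))
togo([.562,.311,.066],np.pi/2-.198)
E
```

```text
clock: 4.72
eef_pos: [0.5507, 0.2616, 0.0685]
tool_rot: [0.099, 0.995, -0.001, 0.0]
ft_force: [0.4, 0.4, -0.4]
grip_width: 0.0423
grasp_force: 0.3
slide_tab {'position': [248.6, 117.4], 'score': 0.3} [0.73706929 0.01525917 0.1       ]
lower_mouth {'position': [192.1, 189.4], 'score': 0.7} [0.53544606 0.17783015 0.055     ]
upper_mouth {'position': [193.4, 185.9], 'score': 0.9} [0.53610429 0.16576928 0.115     ]
turn wz -0.000 shift mm [-2.2 50.5  1.5] cur [0.5499 0.2619 0.0676] f [ 0.2 -0.3 -0.1] tilt [-0.0013 -0.0018 -1.    ] t 4.925 grip 0.0419312560142467 0.0
```

```bash
python3 -m creep '[[[0,-5,0],[0,0,0]],[[0,-5,0],[0,0,0]],[[0,-3,0],[0,0,0]],[[0,0,0],[0,0,0]]]'; python3 -m creep '[[[0,-2,0],[0,0,0]],[[0,0,0],[0,0,0]]]'; python3 -m creep '[[[0,-2,0],[0,0,0]],[[0,0,0],[0,0,0]]]'
```

```text
clock: 5.42
eef_pos: [0.5481, 0.253, 0.0677]
tool_rot: [0.098, 0.995, 0.003, -0.0]
ft_force: [2.3, 11.9, -6.9]
grip_width: 0.0422
grasp_force: 5.8
clock: 5.68
eef_pos: [0.5482, 0.253, 0.0677]
tool_rot: [0.097, 0.995, 0.005, 0.0]
ft_force: [3.3, 15.1, -10.2]
grip_width: 0.0421
grasp_force: 8.3
clock: 5.92
eef_pos: [0.5482, 0.253, 0.0677]
tool_rot: [0.097, 0.995, 0.007, 0.001]
ft_force: [4.5, 20.9, -12.9]
grip_width: 0.0419
grasp_force: 10.8
```

```bash
python3 -m creep '[[[0,3,0],[0,0,0]],[[0,3,-40],[0,0,0]],[[0,0,-60],[0,0,0]],[[-60,30,-20],[0,0,0]],[[-60,30,0],[0,0,0]],[[-60,30,0],[0,0,0]],[[0,0,0],[0,0,0]]]' 85
python3 - <<'E'
from h import *
im=[]
for n,(x,y,w,h) in(("top",(130,160,90,75)),("side",(170,115,90,90))):
    p=cam(n);im.append(cv2.resize(p["image"][y:y+h,x:x+w],(400,400),interpolation=cv2.INTER_CUBIC))
    for q,z in(("slide_tab",.1),("lower_mouth",.055),("upper_mouth",.115)):
        for e in vision.place_of(p,q)[:1]: print(n,q,e,at_z(p,e["position"],z))
cv2.imwrite("pics/c3.png",np.hstack(im));togo([.542,-.271,.25])
E
```

```text
clock: 6.8
eef_pos: [0.7136, 0.2958, 0.1805]
tool_rot: [0.1, 0.995, -0.002, -0.002]
ft_force: [0.6, 0.1, -0.2]
grip_width: 0.0847
grasp_force: 0.0
top lower_mouth {'position': [199.8, 191.9], 'score': 0.76} [0.52824994 0.15547596 0.055     ]
top upper_mouth {'position': [194.7, 187.5], 'score': 0.94} [0.5316725  0.16210833 0.115     ]
side slide_tab {'position': [212.7, 138.7], 'score': 0.72} [0.55452007 0.27228529 0.1       ]
side lower_mouth {'position': [227.9, 168.1], 'score': 0.8} [0.543093   0.16377357 0.055     ]
side upper_mouth {'position': [224.4, 149.9], 'score': 0.74} [0.53299171 0.15978399 0.115     ]
turn wz 0.000 shift mm [  53.6 -589.6  -60.3] cur [0.7104 0.2967 0.1905] f [-0.2  0.4 -0.3] tilt [ 2.2e-03  7.0e-04 -1.0e+00] t 7.2 grip 0.08503645477607757 0.0
```

View pics/c3.png

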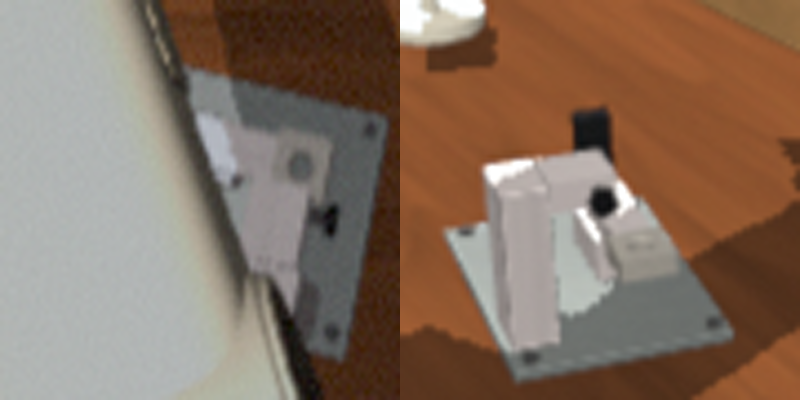

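The slide stopped hard at home: over 20 N against 2.5 N of friction. The picture agrees, with the cream lower guide in line with the arm end and its bore at crop (300,163). I'll go to the rack.

```bash
python3 -m creep '[[[4,-40,-20],[0,0,0]],[[5,-50,-10],[0,0,0]],[[5,-50,-10],[0,0,0]],[[5,-50,-10],[0,0,0]],[[4,-50,-10],[0,0,0]],[[4,-50,0],[0,0,0]],[[4,-50,0],[0,0,0]],[[4,-50,0],[0,0,0]],[[4,-50,0],[0,0,0]],[[4,-50,0],[0,0,0]],[[5,-50,0],[0,0,0]],[[5,-50,0],[0,0,0]]]'
python3 - <<'E'
from h import *
np.set_printoptions(precision=4,suppress=True,linewidth=200)
p=cam("top");o=[]
for v in range(182,197):
    r=[]
    for u in range(186,208,1): r.append("%3d"%round(1000*at_depth(p,(u,v))[2]))
    o.append(r)
print("cols 186..207");[print(182+i,*r) for i,r in enumerate(o)]
g=cv2.cvtColor(p["image"],cv2.COLOR_BGR2GRAY);print(g[184:198,188:206])
for q,z in(("slide_tab",.1),("lower_mouth",.055),("upper_mouth",.115)):
    for e in vision.place_of(p,q)[:1]: print(q,e,at_z(p,e["position"],z))
togo([.542,-.2722,.23],np.radians(4))
E
```

```text
clock: 8.7
eef_pos: [0.5419, -0.2722, 0.2493]
tool_rot: [0.099, 0.995, -0.0, 0.001]
ft_force: [0.8, -0.2, -0.3]
grip_width: 0.0854
grasp_force: 0.0
cols 186..207
182   9   9   9   7   7   8   8   7   7   6   6   7   8   8   8   8   8   8   8   8   8   8
183  11  11   9   9   9   9   9   7   7   7   8   9   8   8   8   8   8   8   8   6   7   8
184  53  54  54  54  12  10  53  53  53  53  53  53  14   9   8   9  11  10  10   7   8   8
185  56  56  55  54  53  53  56  56  56  54  55  55  55  55  55  53  50  11  10   8   7   8
186  55  56  55  56  55  56  56  56  56  57  57  57  56  56  56  55  54  53  10   7   6   7
187  55  55  56  56  56  56  56  55  55  55  55  54  54  55  55  55  55  55  53   7   6   7
188  55  55  56  56  56  56  55  56  55  55  53  49  49  53  53  55  55  54  52   7   7   7
189  55  56  56  56  55  55  55  56  53  51  46  15   9  48  53  55  55  54  50  10  10   9
190  55  55  56  56  55  55  56  56  52  46  14   9   9   9  54  54  55  54  44   9   9   9
191  55  57  56  56  54  54  56  55  53  45   9   8   8  10  54  55  55  54  10   9   9   8
192  54  57  58  5
[... 1182 characters left out ...]
  93  91]
 [186 187 188 185 174 170 168 173 164 151 153 159 162 184 188 121  88  92]
 [188 185 188 185 187 185 185 183 181 173 172 154 133 161 161 103  87  90]
 [188 187 187 188 187 189 188 187 187 186 187 150 121 133 120  89  89  91]
 [185 188 187 187 187 189 186 187 188 188 187 127 108 120 104  91  85  84]]
slide_tab {'position': [160.2, 179.7], 'score': 0.83} [0.5555 0.2605 0.1   ]
lower_mouth {'position': [196.0, 189.9], 'score': 0.59} [0.534  0.1666 0.055 ]
upper_mouth {'position': [193.3, 187.8], 'score': 0.73} [0.5308 0.1659 0.115 ]
turn wz 1.301 shift mm [-0.4 -0.3 18.8] cur [ 0.5422 -0.2717  0.2488] f [ 0.8  0.  -0.5] tilt [ 0.0001 -0.0014 -1.    ] t 8.9 grip 0.08498993820825927 0.0
```

```bash
python3 -m creep '[[[0,0,8],[0,0,0.186]],[[0,0,8],[0,0,0.186]],[[0,0,8],[0,0,0.186]],[[0,0,8],[0,0,0.186]],[[0,0,8],[0,0,0.186]],[[0,0,8],[0,0,0.186]],[[0,0,8],[0,0,0.185]],[[0,0,0],[0,0,0]]]' 85
python3 - <<'E'
from h import *
p=cam("top");print("bore",at_z(p,(197.3,190.4),.055))
togo([.542,-.2722,.144],np.radians(2))
q=cam("side");cv2.imwrite("pics/s4.png",cv2.resize(q["image"][140:310,260:410],(600,680))[:600])
for e in vision.place_of(q,"post")[:1]: print(e,at_z(q,e["position"],.135))
E
```

```text
clock: 9.9
eef_pos: [0.5432, -0.2692, 0.1916]
tool_rot: [0.68, 0.734, 0.0, -0.0]
ft_force: [-0.1, -0.5, 0.7]
grip_width: 0.0848
grasp_force: 0.0
bore [0.53259737 0.16277533 0.055     ]
turn wz 0.042 shift mm [-2.5 -1.5 48.1] cur [ 0.5434 -0.2696  0.1921] f [ 1.2 -0.3  0.6] tilt [ 1.e-04  2.e-04 -1.e+00] t 9.95 grip 0.0850817918982816 0.0
{'position': [331.9, 223.5], 'score': 0.75} [ 0.53231275 -0.28675965  0.135     ]
```

View pics/s4.png

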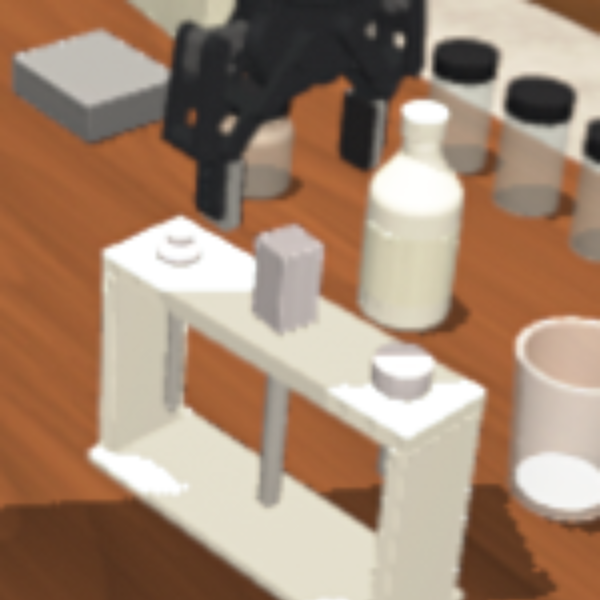

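The gripper stands over the square head (288,280), with its fingertips astride it at (225,215) and (365,160). I'll descend and grip.

```bash
python3 -m creep '[[[-2.5,-1.5,16],[0,0,0.03]],[[0,0,16],[0,0,0]],[[0,0,16],[0,0,0]],[[0,0,0],[0,0,0]]]' 85
python3 -m creep '[[[0,0,0],[0,0,0]],[[0,0,0],[0,0,0]],[[0,0,0],[0,0,0]],[[0,0,0],[0,0,0]],[[0,0,0],[0,0,0]],[[0,0,0],[0,0,0]],[[0,0,0],[0,0,0]],[[0,0,0],[0,0,0]]]' 10
```

```text
clock: 10.55
eef_pos: [0.5404, -0.2732, 0.141]
tool_rot: [0.692, 0.722, -0.001, -0.002]
ft_force: [-0.8, 0.6, 0.0]
grip_width: 0.0853
grasp_force: 0.0
clock: 11.55
eef_pos: [0.5425, -0.274, 0.1445]
tool_rot: [0.692, 0.722, 0.0, 0.001]
ft_force: [-0.4, 0.1, 5.4]
grip_width: 0.0238
grasp_force: 58.3
```

```bash
python3 -m creep '[[[0,0,-6],[0,0,0]],[[0,0,-15],[0,0,0]],[[0,0,-20],[0,0,0]],[[0,0,-20],[0,0,0]],[[0,0,-20],[0,0,0]],[[0,0,-20],[0,0,0]],[[0,0,-20],[0,0,0]],[[0,0,-20],[0,0,0]],[[0,0,-4],[0,0,0]],[[0,0,0],[0,0,0]]]'
python3 - <<'E'
from h import *
q=cam("side");cv2.imwrite("pics/s5.png",cv2.resize(q["image"][110:310,260:410],(450,600)))
p=cam("top")
for n,c in(("side",q),("top",p)):
  for k in("post","post_tip"):
    for e in vision.place_of(c,k)[:1]: print(n,k,e)
o=bot.get_obs();X=np.array(o["eef_pos"])
print("predicted side tip",proj(q,X-[0,0,.13]),"head base",proj(q,X-[0,0,.009]))
togo([.532,.161,.29])
E
```

```text
clock: 12.8
eef_pos: [0.5416, -0.2737, 0.2885]
tool_rot: [0.692, 0.722, -0.0, -0.0]
ft_force: [-0.4, -0.8, -1.7]
grip_width: 0.0239
grasp_force: 58.5
side post {'position': [337.0, 153.2], 'score': 0.68}
side post_tip {'position': [331.7, 208.2], 'score': 0.56}
top post {'position': [369.6, 172.1], 'score': 0.56}
top post_tip {'position': [355.8, 181.8], 'score': 0.68}
predicted side tip (np.float64(332.06595622452403), np.float64(209.26984810038545)) head base (np.float64(336.5556585400335), np.float64(154.01542110962055))
turn wz 0.000 shift mm [434.6   8.7  -1.8] cur [ 0.5416 -0.2736  0.2879] f [-0.3 -0.  -1.6] tilt [-1.5e-03  7.0e-04 -1.0e+00] t 13.1 grip 0.023901297892533483 58.49323491565883
```

View pics/s5.png

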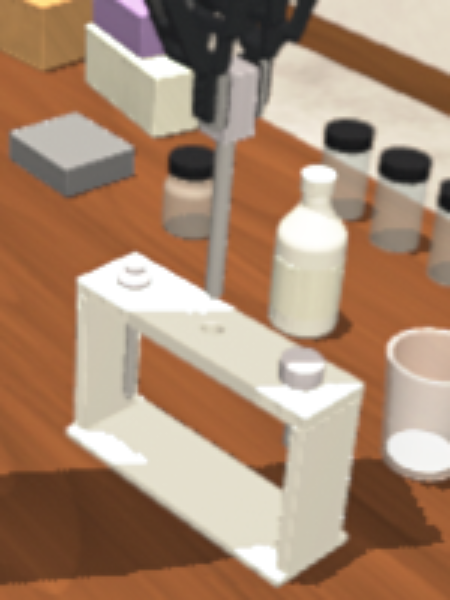

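The post is held upright. Its tip shows at (216,297) in the crop, within a pixel or so of the prediction. I'll carry it to the mount.

```bash
python3 -m creep '[[[20,0,-18],[0,0,0]],[[38,1,-5],[0,0,0]],[[40,1,0],[0,0,0]],[[42,1,0],[0,0,0]],[[42,1,0],[0,0,0]],[[42,1,0],[0,0,0]],[[42,1,0],[0,0,0]],[[42,1,0],[0,0,0]],[[42,1,0],[0,0,0]],[[40,1,8],[0,0,0]],[[30,0,8],[0,0,0]],[[14,0,7],[0,0,0]]]'
python3 -m creep '[[[0,0,8],[0,0,0]],[[0,0,8],[0,0,0]],[[0,0,0],[0,0,0]]]'
python3 - <<'E'
from h import *
np.set_printoptions(precision=4,suppress=True)
q=cam("side");p=cam("top");X=np.array(bot.get_obs()["eef_pos"])
for n,c in(("side",q),("top",p)):
  for k in("post","post_tip","upper_mouth","lower_mouth"):
    for e in vision.place_of(c,k)[:1]: print(n,k,e["score"],e["position"])
print("pred side tip",proj(q,X-[0,0,.1295]),"head",proj(q,X-[0,0,.0095]),"upper",proj(q,[.532,.162,.115]),"lower",proj(q,[.532,.162,.055]))
im=q["image"][100:200,165:285];cv2.imwrite("pics/s6.png",cv2.resize(im,(720,600),interpolation=cv2.INTER_CUBIC))
togo([.532,.162,.25])
E
```

```text
clock: 14.6
eef_pos: [0.5321, 0.1626, 0.2895]
tool_rot: [0.691, 0.723, 0.001, 0.0]
ft_force: [-1.2, 0.2, -2.5]
grip_width: 0.0238
grasp_force: 58.4
clock: 14.98
eef_pos: [0.5323, 0.1589, 0.2719]
tool_rot: [0.693, 0.721, -0.001, -0.0]
ft_force: [0.2, -1.0, -1.8]
grip_width: 0.0238
grasp_force: 58.4
side post 0.59 [222.7, 97.1]
side post_tip 0.69 [226.0, 142.4]
side upper_mouth 0.86 [224.9, 149.9]
side lower_mouth 0.82 [226.8, 168.0]
top upper_mouth 0.77 [193.6, 186.8]
top lower_mouth 0.44 [196.8, 190.9]
pred side tip (np.float64(223.97114925462085), np.float64(140.36663275449968)) head (np.float64(221.82981685126828), np.float64(97.08905126658087)) upper (np.float64(223.683577171568), np.float64(149.6884945329856)) lower (np.float64(224.67865619170365), np.float64(169.38206964345426))
turn wz 0.000 shift mm [ 1.9 -0.7 22.8] cur [0.5328 0.1602 0.2728] f [-0.3 -1.3 -1.3] tilt [ 0.0002  0.0001 -1.    ] t 15.475 grip 0.024136774264121592 58.364714845083654
```

View pics/s6.png

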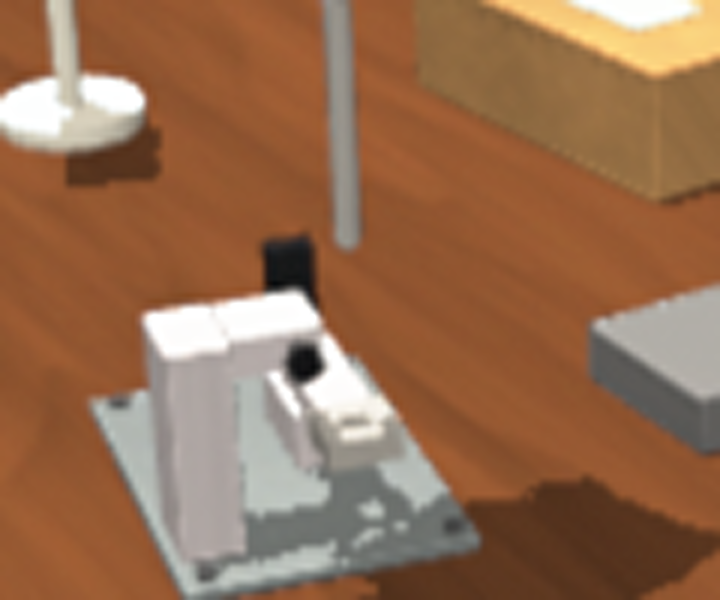

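The picture shows the tip at about px (222.8,140.8) and the lower bore at about (225,170.5). I'll refine both numerically.

```bash
python3 - <<'E'
from h import *
np.set_printoptions(precision=4,suppress=True,linewidth=220)
Xs=[];cs=[]
for i in range(4): q=cam("side");Xs.append(bot.get_obs()["eef_pos"]);cs.append(q["image"].astype(float))
X=np.mean(Xs,0);I=np.mean(cs,0);print("X",X)
sat=I.max(2)-I.min(2)
L=[]
for v in range(100,143):
    s=sat[v,212:236];w=np.clip(60-s,0,None);u=np.arange(212,236)
    if w.sum()>60: L.append((v,(w*u).sum()/w.sum(),w.sum()))
L=np.array(L);print(L[-8:]);f=np.polyfit(L[L[:,0]<138,0],L[L[:,0]<138,1],1)
for h in(.1295,.09,.05,.03):
    P=proj(q,X-[0,0,h]);print("pred",np.round(P,2),"meas u",np.polyval(f,P[1]))
print(I.mean(2)[164:178,216:234].astype(int))
for xy in((.532,.162),(.5325,.158)): print(xy,"bore rim",[np.round(proj(q,[xy[0]+.0095*np.cos(a),xy[1]+.0095*np.sin(a),.055]),1) for a in np.arange(4)*np.pi/2],proj(q,[*xy,.055]))
E
```

```text
X [0.5327 0.1602 0.2727]
[[135.     222.3016 191.5   ]
 [136.     222.2899 194.    ]
 [137.     222.3484 193.75  ]
 [138.     222.498  187.75  ]
 [139.     221.0427 216.5   ]
 [140.     216.6424 344.    ]
 [141.     213.9062 277.25  ]
 [142.     213.9593 282.5   ]]
pred [223.75 140.27] meas u 222.59839544361893
pred [223.06 126.49] meas u 221.8742808906564
pred [222.35 112.08] meas u 221.11750321623543
pred [221.98 104.71] meas u 220.72991767880976
[[250 254 254 253 252 252 253 253 253 245 190 160 104  89  89  89  87  86]
 [247 255 254 252 252 252 252 252 253 251 223 187 155 100  89  90  89  87]
 [200 246 254 253 252 251 251 250 249 247 238 233 221 144  94  89  90  89]
 [159 220 252 251 248 246 245 244 244 241 240 241 240 211 119  91  90  90]
 [168 173 208 222 242 240 237 239 236 225 237 240 243 236 183 107  92  91]
 [149 140 157 190 237 221 197 186 187 187 215 234 233 196 167 118  95  92]
 [138 124 149 166 196 188 151 146 153 160 186 224 193 156 151 137 107  95]
 [139 115 139 153 160 178 204 210 216 226 230 237 216 157 150 151 145 106]
 [141 108 124 150 155 184 236 238 236 228 219 215 190 148 143 150 159 131]
 [154 110 113 138 149 161 189 188 185 173 164 162 151 141 141 147 165 161]
 [163 128 109 121 142 144 146 145 142 141 141 142 142 141 140 144 162 181]
 [170 156 127 116 140 142 142 143 142 141 140 140 141 142 142 145 161 183]
 [174 168 149 119 140 142 142 143 144 142 140 141 147 153 158 161 171 183]
 [166 153 134 118 139 141 141 140 136 132 130 140 173 180 180 180 181 183]]
(0.532, 0.162) bore rim [array([227.7, 168.5]), array([223., 168.]), array([221.6, 170.3]), array([226.3, 170.8])] (np.float64(224.67865619170365), np.float64(169.38206964345426))
(0.5325, 0.158) bore rim [array([228.6, 169. ]), array([223.9, 168.6]), array([222.5, 170.8]), array([227.2, 171.3])] (np.float64(225.53249308222016), np.float64(169.90955115146065))
```

The rod is vertical, and with the local −1.2 px bias applied the bore agrees with (0.532,0.162). I'll lower it in stages while watching the force.

```bash
python3 -m creep '[[[2,-0.7,8],[0,0,0]],[[0,0,8],[0,0,0]],[[0,0,6],[0,0,0]],[[0,0,4],[0,0,0]],[[0,0,4],[0,0,0]],[[0,0,0],[0,0,0]]]'; python3 -m creep '[[[0,0,4],[0,0,0]],[[0,0,4],[0,0,0]],[[0,0,0],[0,0,0]]]'
```

```text
clock: 16.42
eef_pos: [0.5318, 0.1621, 0.2424]
tool_rot: [0.692, 0.722, -0.0, -0.0]
ft_force: [0.2, 0.1, -1.8]
grip_width: 0.0235
grasp_force: 58.4
clock: 16.8
eef_pos: [0.5316, 0.1621, 0.2342]
tool_rot: [0.692, 0.722, -0.0, -0.0]
ft_force: [-0.2, 0.2, -2.1]
grip_width: 0.0238
grasp_force: 58.4
```

```bash
python3 -m creep '[[[0,0,6],[0,0,0]],[[0,0,6],[0,0,0]],[[0,0,6],[0,0,0]],[[0,0,6],[0,0,0]],[[0,0,6],[0,0,0]],[[0,0,6],[0,0,0]],[[0,0,4],[0,0,0]],[[0,0,0],[0,0,0]]]'; python3 -m creep '[[[0,0,4],[0,0,0]],[[0,0,4],[0,0,0]],[[0,0,4],[0,0,0]],[[0,0,0],[0,0,0]]]'
```

```text
clock: 17.8
eef_pos: [0.5317, 0.1621, 0.1943]
tool_rot: [0.692, 0.722, -0.0, -0.0]
ft_force: [0.4, 0.6, -2.0]
grip_width: 0.0241
grasp_force: 58.4
clock: 18.3
eef_pos: [0.5316, 0.1621, 0.1822]
tool_rot: [0.692, 0.722, -0.0, -0.0]
ft_force: [0.7, -0.1, -1.4]
grip_width: 0.0237
grasp_force: 58.4
```

```bash
python3 -m creep '[[[0,0,4],[0,0,0]],[[0,0,4],[0,0,0]],[[0,0,4],[0,0,0]],[[0,0,0],[0,0,0]]]'; python3 -m creep '[[[0,0,4],[0,0,0]],[[0,0,4],[0,0,0]],[[0,0,4],[0,0,0]],[[0,0,4],[0,0,0]],[[0,0,0],[0,0,0]],[[0,0,0],[0,0,0]]]'
python3 - <<'E'
from h import *
q=cam("side");p=cam("top");cv2.imwrite("pics/s7.png",cv2.resize(q["image"][100:200,165:285],(720,600),interpolation=cv2.INTER_CUBIC))
for k,z in(("post_tip",.024),("slide_tab",.1),("lower_mouth",.055)):
    for e in vision.place_of(q,k)[:1]: print(k,e,at_z(q,e["position"],z))
X=bot.get_obs()["eef_pos"];print("pred tip",proj(q,X-[0,0,.1295]),X,bot.get_obs()["clock"])
E
```

```text
clock: 18.8
eef_pos: [0.5316, 0.1621, 0.1701]
tool_rot: [0.692, 0.722, -0.0, -0.0]
ft_force: [-0.6, 0.3, -1.3]
grip_width: 0.0238
grasp_force: 58.4
clock: 19.55
eef_pos: [0.532, 0.1622, 0.1547]
tool_rot: [0.692, 0.722, 0.0, 0.0]
ft_force: [-0.5, 0.0, -1.5]
grip_width: 0.0238
grasp_force: 58.4
post_tip {'position': [227.8, 178.9], 'score': 0.54} [0.53900012 0.15956119 0.024     ]
slide_tab {'position': [210.9, 138.5], 'score': 0.63} [0.55078159 0.27643447 0.1       ]
lower_mouth {'position': [224.6, 170.1], 'score': 0.62} [0.52981637 0.15842302 0.055     ]
pred tip (np.float64(225.12345379686306), np.float64(178.7588977834991)) [0.53200552 0.16219138 0.15484313] 19.8
```

View pics/s7.png

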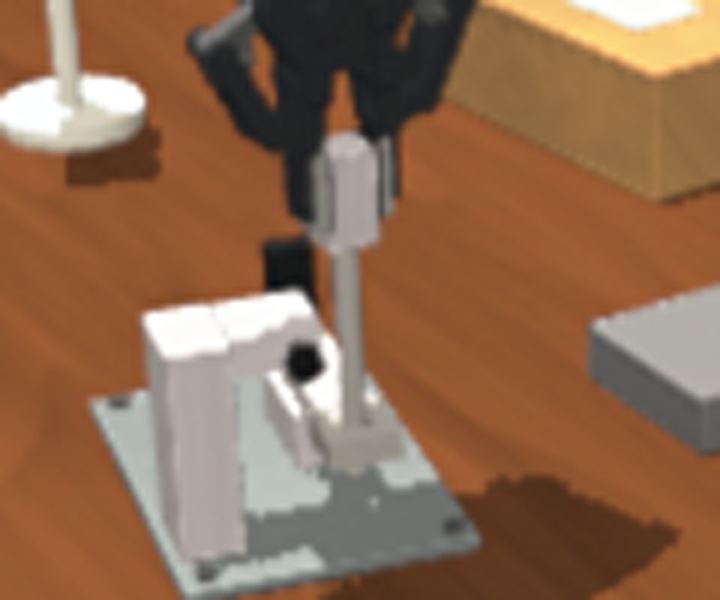

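The rod (345,250 to 353,425) enters the lower guide's bore, and its tip shows just below the block at about (352,470). The tip height from the grasp is about 25 mm, and the wrist reads only the post's weight, so nothing is being forced. I'll hand it in.

```bash
python3 -c "
from h import *
print(workorder.job_done())"
```

```text
the job is handed in; nothing more can be done
None
```

I handed the job in at about 20 s with the slide home and the post held still by its head, its tip about 25 mm above the bench, below the lower guide; wrist force never showed contact on the way down, but the upper guide's block did not show in any camera image, so I placed its bore from the mount's geometry and the visible lower bore, and no verdict came back.

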